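# Mount a carrier plate on a guide rod and lock the ratchet keeper

## Task

Mount the drilled carrier plate on the guide rod: lift the holding pawl clear of the ratchet wheel and leave it up, turn the wheel backwards by its crank pin so that the keeper arm swings well away from above the rod, then lower the plate squarely over the rod, grip block on the side away from the wheel's column and the plate in line with the base, and let go of it only when it lies flush on the base. Then turn the wheel forward to its stop so that the keeper is over the rod again and put the pawl fully back down between the teeth. Leave the objective, slide box, joystick and hex driver where they are.

Things in the scene. Friction and masses are not known exactly. Their poses are not given: they have to be found in the camera images.
- fixture: Fixed steel fixture. Origin: on the table, on the guide rod's axis; z up; x along the base from rod to column. Base 12 mm thick, x -115 to 130 mm, 90 mm wide. Polished rod 12 mm dia, top at z 112 mm, last 10 mm tapered to 6 mm. Column 22 mm dia at x 95 mm carries the ratchet wheel (84 mm over its teeth, z 122 to 134 mm). Pawl bracket at x 95, y 85 mm, top z 140 mm.
- rod_tip (a point): Centre of the top of the guide rod, 112 mm above the table.
- keeper_axis (a point): On the wheel's vertical axis at the height of the wheel's mid-plane (z 128 mm); x 95, y 0 mm in the fixture's frame.
- keeper (a joint): Ratchet wheel with its keeper arm. 0 (start): forward stop, arm over the rod (22 mm wide, 11 mm above the tip). Grows backwards, anticlockwise from above: arm swings from the fixture's -x to its -y side; stop at 1.7; clear of the plate's path from 1.1. About 1 N at the pin moves it; stays where left. Blocked both ways while the pawl is down.
- crank_pin (a point): On the axis of the upright black crank pin on the keeper arm (round, 14 mm diameter, from z 132 to 178 mm), at z 160 mm, a good grip height (TCP). It turns with the wheel on a 58 mm radius about keeper_axis; at joint 0 it lies on the side of the rod.
- pawl (a joint): Holding pawl on a horizontal hinge. 0 (start): down, nose between two teeth. Grows as the nose lifts and the tab tips away from the wheel to the fixture's +y; stop at 1.1; nose clear of the teeth from 0.4. Stiff hinge: stays where left, 1 to 2 N at the tab moves it. Goes fully down only with the wheel within about 0.04 rad of its forward stop.
- pawl_axis (a point): Middle of the pawl's hinge, whose axis is parallel to the fixture's x; x 95, y 85, z 132 mm in the fixture's frame.
- pawl_tab (a point): Grip point (TCP) in the pawl's upright tab: 10 mm thick along the fixture's x, 14 mm along y, z 144 to 184 mm when down; point at z 168 mm, 33 mm from the hinge towards the wheel, 36 mm above it; moves on a 49 mm radius about pawl_axis. Pinch with the fingers closing along the fixture's x; it pivots between the pads.
- plate: Loose black carrier plate, about 0.28 kg, flat on the table. Origin: bore axis at the underside; z up. Hub block 46 x 46 x 30 mm centred on the origin with a vertical 16 mm through bore (2 mm free all round on the rod); an 8 mm thick, 46 mm wide tongue runs along -x to -104 mm and carries the grip block. Seated, the origin is 12 mm above the table.
- grip_block (a point): Grip point in the upright grip block on the plate's tongue: block 36 mm along x, 14 mm thick along y, z 8 to 53 mm over the plate's underside; the point lies 78 mm from the bore axis along the plate's -x, 36 mm over the underside (TCP height for a grasp from above, fingers closing along the plate's y; 40 N holds it square).
- objective: Bystander: steel microscope objective standing up, 32 mm diameter, 46 mm high. Origin under its centre.
- slide_box: Bystander: closed white slide box 85 x 100 x 28 mm. Origin under its centre.
- joystick: Bystander: black stage joystick 110 x 75 mm, 69 mm high. Origin under its centre.
- hex_driver: Bystander: driver lying on the table, 170 mm long along its x, up to 30 mm high.
There are look-alikes about, which are no part of the job. Leave any purple look-alike of the plate alone.

How it is judged (in metres and radians):
On the way, in this order (a step that is already met when the one before it is completed fails the run):
1. the pawl is lifted clear of the wheel (value of joint pawl above 0.4 rad), for 0.2 s.
2. the wheel is turned backwards, pawl up, so that the keeper arm is clear of the rod (value of joint keeper above 0.9 rad and value of joint pawl above 0.3 rad), for 0.2 s.
3. the plate is down on the rod, flush on the base (z of plate in the frame of fixture between 0.009 and 0.0155 m and horizontal distance between plate and rod_tip below 0.006 m and angle between plate's own z axis and vertical below 0.05 rad and angle between the x axis of plate and the x axis of fixture, either way round below 0.26 rad and x of grip_block in the frame of fixture below -0.05 m), for 0.2 s.
At the end, for the whole second after the job is handed in: Plate on the rod (bore within 6 mm of its axis), flush on the base (3 mm, tilt under 0.05 rad), grip block away from the column, within 15 degrees of the base's line, at rest; wheel within 0.07 rad of its forward stop; pawl within 0.15 rad of fully down (all of step 3 and value of joint keeper below 0.07 rad and value of joint pawl below 0.15 rad and linear speed of plate below 0.02 m/s); the robot touches nothing.
It fails at once if the plate is let go while still up on the rod (more than 15 mm above the base) (horizontal distance between plate and rod_tip below 0.02 m and z of plate in the frame of fixture above 0.027 m and contact force between the fingers and plate below 0.3 N).
It fails at once if the objective is moved more than 30 mm (distance of objective from where it was at the start of the episode above 0.03 m).
It fails at once if the slide box is moved more than 30 mm (distance of slide_box from where it was at the start of the episode above 0.03 m).
It fails at once if the joystick is moved more than 30 mm (distance of joystick from where it was at the start of the episode above 0.03 m).
It fails at once if the hex driver is moved more than 30 mm (distance of hex_driver from where it was at the start of the episode above 0.03 m).
It also fails if it takes over 72 s, if anything falls off the work surface, if the arm or the gripper's body presses on something with over 40 N, if the wrist force passes 120 N, or if a joint passes its speed limit or range.

## Robot

A 6-joint arm with a two-finger parallel gripper is mounted at the origin on the work surface. World frame = base frame: x ahead of the robot, y to its left, z up, the work surface at z = 0. Lengths are in mm, angles in rad, forces in N, time in s.
With the tool pointing down it reaches from about 400 to 925 mm from the base axis. Payload 12.5 kg.
Tool frame: the origin (TCP) lies between the finger pads, 19 mm behind the fingertips; this is the grasp point; z points along the fingers, y is the line along which they close (so a half turn about z gives the same grasp; the last joint's range is limited). The gripper opens to 95 mm and grips with 3 to 60 N. Pads are 20 mm wide; open, the fingers measure 119 mm over their backs; the gripper's body (75 mm by 180 mm) begins 59 mm behind the grasp point.
Start: joints at [1.231, 0.491, 1.559, -0, 1.092, -0.106], TCP at [144.778, 608.016, 233.461] pointing down, gripper open.
Joint ranges: [-3.1, 3.1], [-0.84, 2.19], [0.05, 2.79], [-1.13, 4.28], [0.06, 2.93], [-2.69, 2.69]. Speed limits (rad/s): [2.22, 2.22, 2.79, 3.14, 3.14, 3.14].

## Interface

Orientations are given as a 3x3 rotation matrix whose columns are the frame's x, y, z axes.
In Python, from station import telemetry, cams, ctrl, nets gives the robot as it stands.
- The arm moves only by the shell command python3 -m crank 'ROWS' [FORCE]. ROWS is text: rows parted by semicolons, each of 7 numbers parted by spaces: the turn, a rotation vector about the world's x, y, z normalised to -1 to 1, where 1 is 180 degrees, then the shift along the world's x, y, z normalised to -1 to 1, where 1 is 15 cm, then the opening, from 0 (shut) to 1 (fully open). A call has 1 to 12 rows; each row is the pose to reach, as a shift and turn from the pose commanded when the call began, turning the shorter way round; what a row does not reach only later rows make up. A row lasts 1/8 s, in which the tool goes at most 62.5 mm and 10.7 degrees, less where a joint would pass 70% of its speed; a pose out of reach is approached as far as the arm can. A call with a number of a shift or a turn outside -1 to 1 is refused whole. A call with a gripper value outside its range is refused whole. The fingers move at their own pace and stop on an object; FORCE is the grip in N (left out, the last holds). Time passes only in rows, so rows that repeat a pose let the fingers close. It gives the time, the measured TCP pose, the force, the opening and the grip force at its end, in the units of the state.
- telemetry.get_obs(): the state, without advancing time (a new reading comes with each control period).
- cams.read_camera(name): name is "scene" or "top" or "wrist"; returns the picture (400x640x3 uint8, blue, green, red); there is no depth.
- cams.camera_params(name): a dict with "vertical_fov" (degrees; the focal length in pixels is half the picture's height over the tangent of half this angle, whatever the lens; pixels are square), "cx", "cy" (the principal point, pixels), "R" (3x3) and "t" (3): a world point X has camera coordinates R X + t; the wrist camera has in their place "tool_from_camera" (4x4, takes a point from camera to tool coordinates, whose origin is the TCP and whose axes are the flange's). Camera axes: x right, y down, z forward; pixel columns grow to the right and rows downward; lengths in mm; the calibration is good to about 2 mm. A picture is of the moment at which its call begins: read the wrist's pose just before it. camera_params takes no time and is no camera call.
- ctrl.finish_job(): hands the job in; it is judged then, once.
Trained networks look in the newest picture that a camera, given by its name, has taken for a name from the list of things; names that differ only in an ending like _2 or _b are one class to them, and where a whole thing is asked for, a point or a joint stands for the part that bears it (a point fixed in the world has none). Each returns a list of dicts, best first, with "p" (0 to 1); they miss things now and then, are a little off and sometimes report something else, mostly with a low value. They report only what shows in the picture. A call takes as long as a camera call. They do not tell look-alikes from the thing itself.
- nets.boxes_of(camera, name): "location" ([x, y, z] in mm, in world coordinates, good to about 4 mm: the middle of the surface that is visible of it).
- nets.regions_of(camera, name): "region" (400x640 bool, what is visible of it).
- nets.tip_of(camera, name): "location" ([x, y, z] in mm, in world coordinates, good to about 4 mm: a listed point, or the origin of a listed thing).
The state is a dict: "time_s": time; "joint_pos": joint angles; "joint_velocities": joint speeds; "effort": joint torques, N m; "tool_pos": TCP position; "tool_rot": TCP orientation; "force": force on the tool from outside, world axes, zero at the start; "wrist_torque": the same for the moment, N m; "width": opening from 0.0 (shut) to 1.0 (fully open); "finger_force": force on a finger pad.
Only numpy, scipy, OpenCV 4.12 (cv2) and the standard library are available. Lean on these libraries where they do the work, as an engineer would, in place of code of your own. Each camera call takes 0.05 s, during which the arm holds its last target. There are 200 camera calls.

## Working session

There is one attempt and no reset: what is moved stays moved. The work goes in short steps, Python scripts to look and compute and a shell command to move; the robot and the scene stay as the last step left them, time stands still between calls to the robot, and variables do not carry over. Pictures are saved under pics/ and viewed, at most 10 in all, crops included, and the job is handed in when it is done.

```bash
ls; mkdir -p pics; cat > h.py <<'E'
import numpy as np, cv2
from station import telemetry, cams, ctrl, nets
def snap(c,n):
    im=cams.read_camera(c); cv2.imwrite(f'pics/{n}.png',im); return im
def proj(c,X):
    p=cams.camera_params(c); f=200/np.tan(np.radians(p['vertical_fov'])/2)
    q=np.array(p['R'])@np.array(X,float)+np.array(p['t']); return f*q[0]/q[2]+p['cx'],f*q[1]/q[2]+p['cy']
def unproj(c,u,v,z):
    p=cams.camera_params(c); f=200/np.tan(np.radians(p['vertical_fov'])/2)
    R=np.array(p['R']);t=np.array(p['t']);o=-R.T@t
    d=R.T@np.array([(u-p['cx'])/f,(v-p['cy'])/f,1]); return o+d*(z-o[2])/d[2]
E
python3 - <<'E'
from h import *
np.set_printoptions(precision=1,suppress=True)
a=snap('top','top1');b=snap('scene','scene1')
cv2.imwrite('pics/both.png',cv2.resize(np.vstack([a,b]),(480*800//800*1,600)) if 0 else np.vstack([a,b])[:, :][:800])
for c in('top','scene'):
    for n in('plate','grip_block','rod_tip','keeper_axis','crank_pin','pawl_axis','pawl_tab','fixture'):
        for r in nets.tip_of(c,n)[:4]: print(c,n,round(r['p'],2),np.array(r['location']),np.array(proj(c,r['location'])))
print(telemetry.get_obs())
E
```

```text
pics
top plate 0.95 [ 305.  -246.8   -1.8] [412.8 281.2]
top plate 0.91 [ 533.6 -244.2   -0.8] [410.2 202.9]
top grip_block 0.66 [ 350.5 -191.4   32.3] [395.6 266. ]
top rod_tip 0.88 [541.8  80.3 112. ] [298.9 196.4]
top keeper_axis 0.69 [631.8  94.2 128. ] [293.5 162.4]
top crank_pin 0.86 [574.7  83.2 156.7] [297.1 182. ]
top crank_pin 0.43 [544.1  81.    3.2] [300.2 199.5]
top pawl_axis 0.72 [623.4 182.8 131.3] [260.3 165.3]
top pawl_tab 0.52 [631.7 143.5 166.1] [273.7 159.8]
top pawl_tab 0.18 [ 739.9 -201.     0. ] [394.3 134.6]
top fixture 0.6 [547.2  84.6   3.5] [299.  198.5]
scene plate 0.91 [ 305.6 -249.7   -3. ] [257.3 180.7]
scene plate 0.68 [ 537.4 -244.9   -1.4] [232.6 219.5]
scene grip_block 0.96 [ 352.6 -187.2   36. ] [269.3 179.6]
scene grip_block 0.84 [ 461.1 -227.4   39.3] [245.8 195.1]
scene grip_block 0.21 [635.9  93.5 127.7] [338.9 216.1]
scene rod_tip 0.9 [544.7  83.  112. ] [340.8 200.8]
scene keeper_axis 0.87 [640.2  90.9 127.2] [337.6 217.2]
scene keeper_axis 0.61 [413.  366.   -3.2] [441.7 218.8]
scene crank_pin 0.88 [581.2  86.5 160.7] [340.  192.8]
scene pawl_axis 0.57 [624.4 179.3 130.5] [374.4 216.4]
scene pawl_tab 0.46 [628.  144.1 170.2] [360.5 202.2]
scene fixture 0.87 [538.7  77.8  -1.3] [338.8 232.6]
scene fixture 0.68 [ 693.9 -321.     1.4] [183.7 249.2]
{'time_s': 0.9, 'joint_pos': array([ 1.2,  0.5,  1.6, -0. ,  1.1, -0.1]), 'joint_velocities': array([ 0., -0.,  0., -0.,  0.,  0.]), 'effort': array([  0. , -61.2, -25.8,   0.1,   0. ,  -0. ]), 'tool_pos': array([144.8, 608. , 233.5]), 'tool_rot': array([[-1. ,  0.2,  0. ],
       [ 0.2,  1. ,  0. ],
       [-0. ,  0. , -1. ]]), 'force': array([-0.1, -1.1,  0.2]), 'wrist_torque': array([0. , 0.1, 0. ]), 'finger_force': 0.0, 'width': 0.9996145068743133}
```

View pics/top1.png

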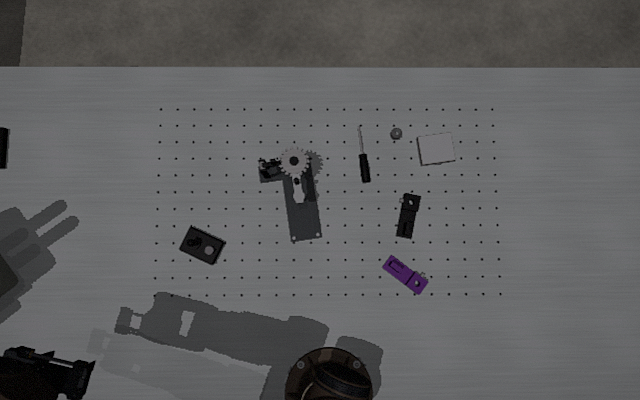

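View pics/scene1.png

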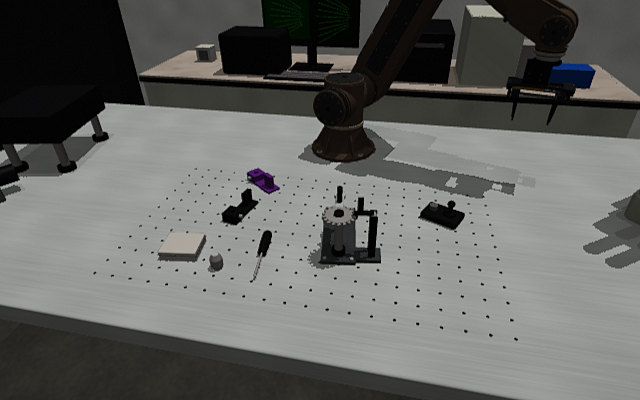

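Candidates: the black plate (bore at top ≈ (411,203), grip block toward ≈ (404,228)), the purple look-alike (≈ (405,273), leave it) and the joystick (≈ (203,245)). I choose the black plate. The fixture's rod is at ≈ (299,196), and its yaw is about 7°. I'll move above the fixture for a close look.

```bash
python3 -m crank '0 0 -0.1 0.7 -0.8 0.2 1;0 0 -0.1 0.7 -0.8 0.2 1;0 0 -0.1 0.7 -0.8 0.2 1;0 0 -0.1 0.7 -0.8 0.2 1'
python3 -m crank '0 0 -0.1 0.7 -0.8 0.25 1;0 0 -0.1 0.7 -0.8 0.25 1;0 0 -0.1 0.7 -0.8 0.25 1;0 0 -0.1 0.7 -0.8 0.25 1'
python3 -m crank '0 0 -0.1 0.7 -0.8 0.25 1;0 0 -0.1 0.7 -0.8 0.25 1;0 0 -0.1 0.7 -0.8 0.25 1;0 0 -0.1 0.7 -0.8 0.25 1'
python3 -m crank '0 0 -0.08 0.7 -0.8 0.1 1;0 0 -0.08 0.7 -0.8 0.1 1;0 0 -0.08 0.7 -0.8 0.1 1;0 0 -0.08 0.7 -0.8 0.1 1;0 0 -0.08 0.7 -0.8 0.1 1'
cat >> h.py <<'E'
def wp():
    o=telemetry.get_obs(); p=cams.camera_params('wrist'); T=np.array(p['tool_from_camera'])
    R=np.array(o['tool_rot'])@T[:3,:3]; t=np.array(o['tool_rot'])@T[:3,3]+o['tool_pos']
    return R,t,200/np.tan(np.radians(p['vertical_fov'])/2),p['cx'],p['cy']
def wproj(X):
    R,t,f,cx,cy=wp(); q=R.T@(np.array(X,float)-t); return f*q[0]/q[2]+cx,f*q[1]/q[2]+cy
def wunproj(u,v,z):
    R,t,f,cx,cy=wp(); d=R@np.array([(u-cx)/f,(v-cy)/f,1]); return t+d*(z-t[2])/d[2]
E
python3 - <<'E'
from h import *
np.set_printoptions(precision=1,suppress=True)
print(cams.camera_params('wrist'))
a=snap('wrist','w1')
for n in('rod_tip','keeper_axis','crank_pin','pawl_axis','pawl_tab','fixture'):
    for r in nets.tip_of('wrist',n)[:3]: print(n,round(r['p'],2),np.array(r['location']),np.array(wproj(r['location'])))
o=telemetry.get_obs();print(o['joint_pos'],o['tool_pos'],o['tool_rot'],o['time_s'])
E
```

```text
time_s: 1.4
tool_pos: [251.3, 486.7, 264.3]
tool_rot: [[-0.852, 0.523, 0.001], [0.523, 0.852, 0.001], [-0.0, 0.001, -1.0]]
force: [-0.6, 1.0, 0.3]
width: 0.998
finger_force: 0.0
time_s: 1.9
tool_pos: [356.0, 367.3, 301.4]
tool_rot: [[-0.649, 0.761, 0.001], [0.761, 0.649, 0.001], [-0.0, 0.001, -1.0]]
force: [-0.0, -0.1, -0.5]
width: 1.006
finger_force: 0.0
time_s: 2.4
tool_pos: [460.8, 247.8, 338.4]
tool_rot: [[-0.383, 0.924, 0.0], [0.924, 0.383, 0.0], [0.0, 0.0, -1.0]]
force: [0.1, 1.0, -0.4]
width: 0.998
finger_force: 0.0
time_s: 3.02
tool_pos: [564.0, 129.7, 352.9]
tool_rot: [[-0.144, 0.99, -0.001], [0.99, 0.144, 0.0], [0.0, -0.001, -1.0]]
force: [-1.1, -0.4, 0.2]
width: 1.0
finger_force: 0.0
{'vertical_fov': 66.26612434329535, 'cx': 315.0399300316719, 'cy': 201.73646351114726, 'tool_from_camera': array([[  -0. ,   -1. ,   -0.3,   75.8],
       [   1. ,   -0. ,    0. ,    0.7],
       [  -0. ,   -0.3,    1. , -151.6],
       [   0. ,    0. ,    0. ,    1. ]])}
rod_tip 0.26 [ 535.4 -243.4   -1.1] [273.1 348.8]
keeper_axis 0.8 [637.2  92.3 123.8] [365.6 214.9]
crank_pin 0.67 [580.9  83.6 159.4] [322.6 224.2]
pawl_axis 0.78 [620.2 179.5 131.1] [366.1 146.2]
pawl_tab 0.68 [626.6 142.5 168.1] [370.8 182.8]
fixture 0.73 [539.9  77.6   0. ] [295.7 192.2]
[ 0.1  0.3  1.5  0.   1.3 -0. ] [564.5 128.6 353.6] [[-0.1  1.   0. ]
 [ 1.   0.1  0. ]
 [ 0.   0.  -1. ]] 3.375
```

View pics/w1.png

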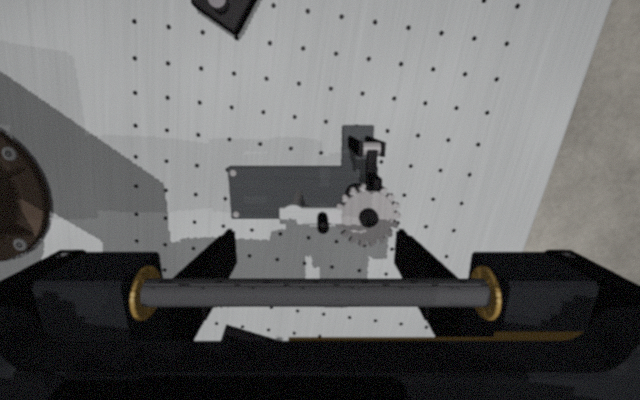

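```bash
python3 - <<'E'
from h import *
from scipy.optimize import least_squares
np.set_printoptions(precision=2,suppress=True)
M={'rod':(0,0),'ka':(95,0),'cp':(37,0),'pa':(95,85),'pt':(95,52),'o':(0,0),'c1':(-115,45),'c2':(-115,-45)}
D=[('rod',541.8,80.3),('rod',544.7,83),('ka',631.8,94.2),('ka',640.2,90.9),('ka',637.2,92.3),('cp',574.7,83.2),('cp',581.2,86.5),('cp',580.9,83.6),('pa',623.4,182.8),('pa',624.4,179.3),('pa',620.2,179.5),('pt',631.7,143.5),('pt',628,144.1),('pt',626.6,142.5)]
for k,u,v in(('c1',228,167),('c2',232,218)):
    X=wunproj(u,v,12); print(k,X); D.append((k,X[0],X[1]))
def f(p):
    c,s=np.cos(p[2]),np.sin(p[2])
    return np.concatenate([[p[0]+c*M[k][0]-s*M[k][1]-x,p[1]+s*M[k][0]+c*M[k][1]-y] for k,x,y in D])
r=least_squares(f,[543,82,.12],loss='soft_l1',f_scale=3);p=r.x;print(p,np.degrees(p[2]));print(f(p).reshape(-1,2).T)
im=cv2.imread('pics/w1.png')
c,s=np.cos(p[2]),np.sin(p[2]);F=lambda x,y,z:(p[0]+c*x-s*y,p[1]+s*x+c*y,z)
S=3;u0,v0=215,110;crop=cv2.resize(im[v0:v0+150,u0:u0+200],None,fx=S,fy=S)
for q,col in [((-115,45,12),(0,0,255)),((-115,-45,12),(0,0,255)),((130,-45,12),(0,0,255)),((130,45,12),(0,0,255)),((95,0,134),(0,255,0)),((37,0,178),(255,0,0)),((95,52,184),(255,0,255)),((95,85,140),(0,255,255)),((0,0,112),(255,255,0))]:
    u,v=wproj(F(*q));cv2.drawMarker(crop,(int((u-u0)*S),int((v-v0)*S)),col,0,14,1)
cv2.imwrite('pics/c1.png',crop)
# plate crop from top
t=cv2.imread('pics/top1.png')[185:250,375:440];cv2.imwrite('pics/c2.png',cv2.resize(t,None,fx=8,fy=8,interpolation=2))
for n in('keeper_axis','crank_pin'): print(n,[ (round(x['p'],2),x['location']) for x in nets.boxes_of('wrist',n)][:2])
E
```

```text
c1 [426.42 106.54  12.  ]
c2 [439.04  20.54  12.  ]
[543.06  79.67   0.15] 8.567982545707453
[[ 1.26 -1.64  5.2  -3.2  -0.2   4.95 -1.55 -1.25  0.94 -0.06  4.14 -2.45
   1.25  2.65 -3.78 -2.99]
 [-0.63 -3.33 -0.37  2.93  1.53  1.98 -1.32  1.58 -4.92 -1.42 -1.62  1.75
   1.15  2.75  0.5  -2.49]]
keeper_axis [(0.63, [593.3, 96.6, 8.1])]
crank_pin [(0.69, [593.9, 93.3, 11.6]), (0.58, [625.0, 90.3, 132.4])]
```

View pics/c1.png

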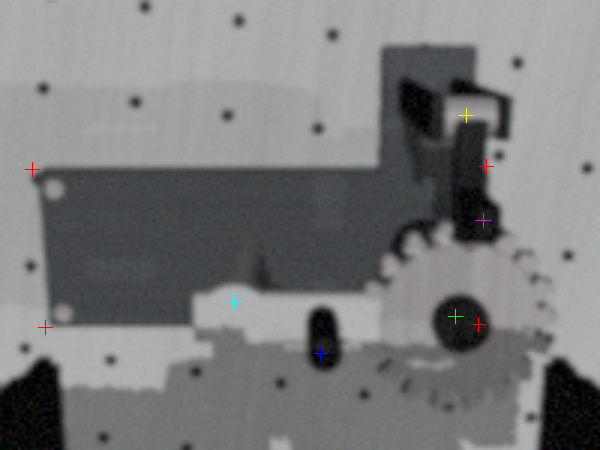

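View pics/c2.png

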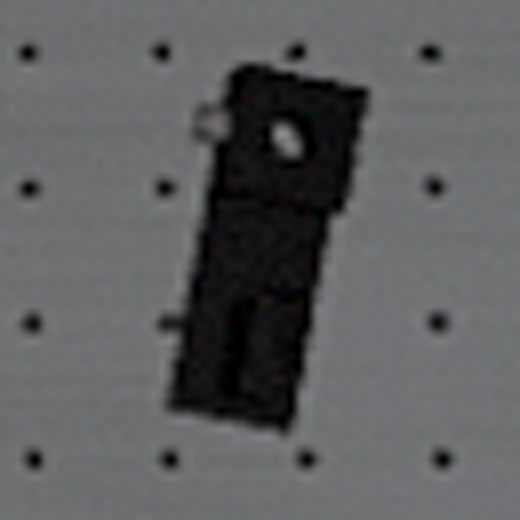

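The close crop shows the bored hub at (413,202) and the grip block toward (405,228), so the black plate is confirmed. The fixture overlay agrees to 2–3 mm. Next is the pawl.

```bash
python3 - <<'E'
from h import *
im=cv2.imread('pics/w1.png')
for s in ([(38,170),(380,167)],[(50,325),(190,325)],[(38,170),(50,325)]):
    a,b=[wunproj(215+(u-1)/3,110+(v-1)/3,12) for u,v in s]; d=b-a; print(a.round(1),b.round(1),np.degrees(np.arctan2(d[1],d[0])))
print('hub',wunproj(215+460/3,110+322/3,134),'bracket',wunproj(215+469/3,110+110/3,140))
E
python3 -m crank '0 0 0 .43 .1 -.7 .5;0 0 0 .43 .1 -.7 .5;0 0 0 .43 .1 -.7 .5;0 0 0 .43 .1 -.7 .5'
```

```text
[425.4 107.2  12. ] [607.7 135.1  12. ] 8.682254392330764
[438.   20.1  12. ] [516.3  31.4  12. ] 8.167905957272339
[425.4 107.2  12. ] [438.   20.1  12. ] -81.77150656434551
hub [639.60813887  91.1710316  134.        ] bracket [625.24162293 179.61205308 140.        ]
time_s: 3.98
tool_pos: [629.2, 143.0, 249.6]
tool_rot: [[-0.143, 0.99, 0.001], [0.99, 0.143, 0.0], [-0.0, 0.001, -1.0]]
force: [-0.3, -0.1, 0.1]
width: 0.636
finger_force: 0.0
```

```bash
python3 -m crank '0 0 0 .01 .01 -.3 .4;0 0 0 .01 .01 -.54 .4;0 0 0 .01 .01 -.54 .4'
python3 -m crank '0 0 0 0 0 0 0;0 0 0 0 0 0 0;0 0 0 0 0 0 0;0 0 0 0 0 0 0' 8
```

```text
time_s: 4.35
tool_pos: [630.0, 144.3, 167.9]
tool_rot: [[-0.143, 0.99, -0.001], [0.99, 0.143, -0.0], [0.0, -0.001, -1.0]]
force: [-0.3, 0.2, 0.2]
width: 0.408
finger_force: 0.0
time_s: 4.85
tool_pos: [629.5, 144.3, 168.3]
tool_rot: [[-0.143, 0.99, -0.003], [0.99, 0.143, -0.001], [-0.0, -0.003, -1.0]]
force: [-10.0, -2.4, 8.2]
width: 0.105
finger_force: 8.0
```

```bash
python3 -m crank '0 0 0 -.008 .025 .021 0;0 0 0 -.012 .051 .039 0;0 0 0 -.016 .08 .055 0;0 0 0 -.02 .109 .067 0;0 0 0 -.025 .14 .076 0;0 0 0 -.029 .172 .082 0;0 0 0 -.034 .204 .085 0;0 0 0 -.039 .236 .085 0;0 0 0 -.039 .236 .085 0' 12
```

```text
time_s: 5.98
tool_pos: [624.2, 180.0, 180.5]
tool_rot: [[-0.143, 0.99, -0.002], [0.99, 0.143, -0.0], [-0.0, -0.002, -1.0]]
force: [-4.8, -1.3, 1.2]
width: 0.105
finger_force: 12.0
```

```bash
python3 -m crank '0 0 0 0 0 0 .4;0 0 0 0 0 0 .4;0 0 0 0 0 .3 .4;0 0 0 0 0 .5 .4;0 0 0 -.29 -.62 .5 .4;0 0 0 -.29 -.62 .5 .4;0 0 0 -.29 -.62 .5 .4'
python3 - <<'E'
from h import *
np.set_printoptions(precision=1,suppress=True)
o=telemetry.get_obs();print(o['tool_pos'])
a=snap('wrist','w2')
for c in('wrist','scene'):
  if c=='scene': snap('scene','s2')
  for n in('keeper_axis','crank_pin','pawl_tab'):
    for r in nets.tip_of(c,n)[:2]: print(c,n,round(r['p'],2),np.array(r['location']))
E
```

```text
time_s: 6.85
tool_pos: [580.9, 85.1, 255.9]
tool_rot: [[-0.14, 0.99, 0.001], [0.99, 0.14, -0.0], [-0.0, 0.001, -1.0]]
force: [0.2, 0.3, -0.4]
width: 0.4
finger_force: 0.0
[580.9  85.1 255.9]
wrist keeper_axis 0.63 [635.7  94.7 127.1]
wrist crank_pin 0.92 [576.5  82.1 159. ]
wrist pawl_tab 0.7 [623.2 168.8 179.1]
scene crank_pin 0.59 [583.3  87.3 159.1]
scene pawl_tab 0.5 [624.6 166.9 183.3]
```

View pics/w2.png

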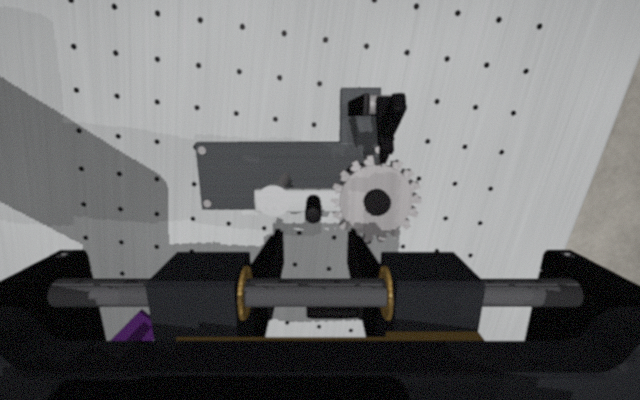

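```bash
cat >> h.py <<'E'
P=[544.5,80,.147]
def F(x,y,z,P=P):
    c,s=np.cos(P[2]),np.sin(P[2]);return (P[0]+c*x-s*y,P[1]+s*x+c*y,z)
def tab(th,x=95,y=-33,z=36):
    c,s=np.cos(-th),np.sin(-th); return F(x,85+c*y-s*z,132+s*y+c*z)
E
python3 - <<'E'
from h import *
im=cv2.imread('pics/w2.png');S=5;u0,v0=330,75
crop=cv2.resize(im[v0:v0+100,u0:u0+120],None,fx=S,fy=S,interpolation=2)
for th,col in((.4,(0,0,255)),(.6,(0,255,0)),(.8,(255,255,0))):
    for y in(-40,-26):
        a,b=[tuple(int((w-o)*S) for w,o in zip(wproj(tab(th,y=y,z=z)),(u0,v0))) for z in(12,52)]
        cv2.line(crop,a,b,col,1)
cv2.imwrite('pics/c3.png',crop)
E
```

```text
(no output)
```

View pics/c3.png

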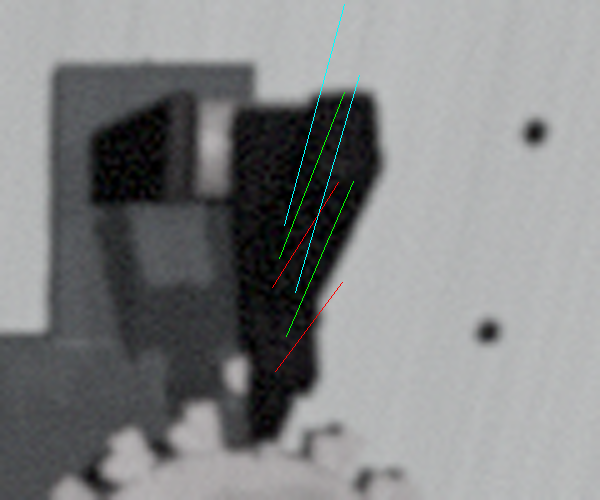

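Pawl angle is about 0.6 rad, so the nose is clear. Now the crank pin.

```bash
python3 -m crank '0 0 0 0 0 -.3 .4;0 0 0 0 0 -.64 .4;0 0 0 0 0 -.64 .4'
python3 -m crank '0 0 0 0 0 0 0;0 0 0 0 0 0 0;0 0 0 0 0 0 0;0 0 0 0 0 0 0' 10
```

```text
time_s: 7.62
tool_pos: [580.3, 87.2, 156.7]
tool_rot: [[-0.143, 0.99, -0.005], [0.99, 0.143, -0.0], [0.001, -0.005, -1.0]]
force: [0.5, 0.2, 0.4]
width: 0.401
finger_force: 0.0
time_s: 8.12
tool_pos: [579.2, 86.7, 160.5]
tool_rot: [[-0.143, 0.99, -0.004], [0.99, 0.143, -0.001], [-0.0, -0.004, -1.0]]
force: [-14.8, -2.8, 11.6]
width: 0.146
finger_force: 10.0
```

```bash
python3 -m crank '0 0 0 .001 -.047 0 0;0 0 0 .017 -.093 0 0;0 0 0 .038 -.136 0 0;0 0 0 .065 -.176 0 0;0 0 0 .096 -.213 0 0;0 0 0 .132 -.245 0 0;0 0 0 .171 -.273 0 0;0 0 0 .214 -.296 0 0;0 0 0 .26 -.313 0 0;0 0 0 .306 -.324 0 0;0 0 0 .364 -.33 0 0;0 0 0 .364 -.33 0 0' 15
```

```text
time_s: 9.62
tool_pos: [636.6, 36.8, 160.3]
tool_rot: [[-0.143, 0.99, 0.002], [0.99, 0.143, -0.001], [-0.001, 0.002, -1.0]]
force: [1.4, -4.5, 3.7]
width: 0.145
finger_force: 15.0
```

```bash
python3 -m crank '0 0 0 0 0 0 .4;0 0 0 0 0 0 .4;0 0 0 0 0 .35 .4;0 0 0 0 0 .7 .5;0 0 .06 -.3 -.4 .8 .6;0 0 .12 -.52 -.73 .8 .8;0 0 .18 -.52 -.73 .8 .8;0 0 .19 -.52 -.73 .8 .8'
python3 -m crank '0 0 .06 -.3 -.4 0 .8;0 0 .12 -.52 -.73 0 .8;0 0 .18 -.52 -.73 0 .8;0 0 .19 -.52 -.73 0 .8;0 0 .19 -.52 -.73 0 .8'
python3 - <<'E'
from h import *
np.set_printoptions(precision=1,suppress=True)
o=telemetry.get_obs();print(o['tool_pos'],o['tool_rot'],o['time_s'])
a=snap('wrist','w3')
for n in('plate','grip_block'):
    for r in nets.tip_of('wrist',n)[:3]: print(n,round(r['p'],2),np.array(r['location']),np.array(wproj(r['location'])))
snap('top','t3')
for n in('plate','grip_block','crank_pin','keeper_axis'):
    for r in nets.tip_of('top',n)[:2]: print('top',n,round(r['p'],2),np.array(r['location']))
E
```

```text
time_s: 10.62
tool_pos: [557.3, -72.9, 279.6]
tool_rot: [[-0.676, 0.737, 0.001], [0.737, 0.676, 0.0], [-0.0, 0.001, -1.0]]
force: [-0.5, 0.9, 1.0]
width: 0.792
finger_force: 0.0
time_s: 11.25
tool_pos: [479.9, -181.6, 279.3]
tool_rot: [[-0.973, 0.233, 0.0], [0.233, 0.973, 0.0], [-0.0, 0.0, -1.0]]
force: [-0.1, 0.0, 0.6]
width: 0.795
finger_force: 0.0
[ 479.9 -181.6  279.3] [[-1.   0.2  0. ]
 [ 0.2  1.   0. ]
 [-0.   0.  -1. ]] 11.25
plate 0.85 [ 303.1 -254.7   -1.6] [226.6  52.2]
plate 0.56 [ 537.2 -248.3   -2.6] [279.4 218.3]
grip_block 0.8 [ 349.1 -191.8   36.6] [279.9  73.1]
grip_block 0.56 [ 461.2 -228.1   35.7] [275.7 170.4]
top grip_block 0.25 [ 737.  -202.4    2.2]
top crank_pin 0.77 [635.5  34.5 154.6]
top crank_pin 0.71 [543.7  83.  115.1]
top keeper_axis 0.72 [632.   93.7 130.4]
```

View pics/w3.png

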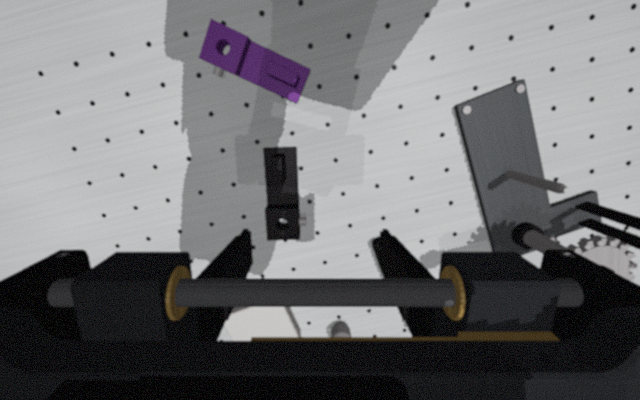

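```bash
python3 -m crank '0 0 -.06 -.06 -.15 -.2 .8;0 0 -.12 -.12 -.3 -.4 .8;0 0 -.18 -.127 -.307 -.5 .8;0 0 -.24 -.127 -.307 -.5 .8;0 0 -.3 -.127 -.307 -.5 .8;0 0 -.36 -.127 -.307 -.5 .8;0 0 -.42 -.127 -.307 -.5 .8;0 0 -.48 -.127 -.307 -.5 .8;0 0 -.5 -.127 -.307 -.5 .8'
python3 -m crank '0 0 -.06 0 0 0 .6;0 0 -.12 0 0 0 .6;0 0 -.18 0 0 0 .6;0 0 -.24 0 0 0 .6;0 0 -.3 0 0 0 .6;0 0 -.36 0 0 0 .6;0 0 -.42 0 0 0 .6;0 0 -.48 0 0 0 .6;0 0 -.5 0 0 0 .6;0 0 -.5 0 0 0 .6'
python3 - <<'E'
from h import *
np.set_printoptions(precision=1,suppress=True)
o=telemetry.get_obs();print(o['tool_pos'],o['joint_pos'],o['time_s'])
a=snap('wrist','w4')
for n in('plate','grip_block'):
    for r in nets.tip_of('wrist',n)[:3]: print(n,round(r['p'],2),np.array(r['location']),np.array(wproj(r['location'])))
E
```

```text
time_s: 12.78
tool_pos: [461.0, -227.6, 204.2]
tool_rot: [[0.236, 0.972, 0.0], [0.972, -0.236, -0.0], [-0.0, 0.0, -1.0]]
force: [-0.3, -0.6, 0.6]
width: 0.798
finger_force: 0.0
time_s: 14.02
tool_pos: [461.0, -227.6, 204.2]
tool_rot: [[0.973, -0.231, -0.0], [-0.231, -0.973, -0.0], [-0.0, 0.0, -1.0]]
force: [-0.3, 0.9, -0.1]
width: 0.601
finger_force: 0.0
[ 461.  -227.6  204.2] [-0.6  0.4  1.9 -0.   0.9  1.2] 14.025
plate 0.88 [ 305.1 -254.7   -1.5] [363.3 291.3]
grip_block 0.85 [ 352.3 -189.7   34.5] [306.1 284.7]
grip_block 0.56 [ 464.  -226.8   35. ] [314.8 187.5]
```

View pics/w4.png

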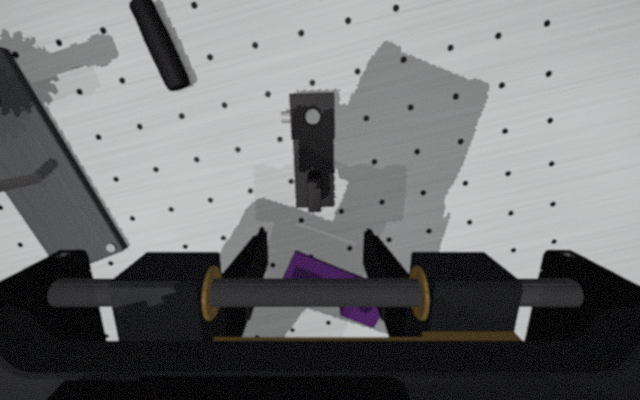

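```bash
python3 - <<'E'
from h import *
np.set_printoptions(precision=1,suppress=True)
im=cv2.imread('pics/w4.png');g=cv2.cvtColor(im,6)
# bore: bright blob inside dark hub
m=(g[100:135,298:330]>90).astype(np.uint8);n,l,st,ce=cv2.connectedComponentsWithStats(m);print(st,ce)
d=np.array([0,0])
c=g[85:215,280:345];print('rows width:')
for v in (95,105,130,140,150,160,170,180,190,200): 
    r=np.where(g[v,280:345]<55)[0]+280; print(v,r.min(),r.max())
print('bore z30',wunproj(312.5,117,30),'z0',wunproj(312.5,117,0),'block',wunproj(315,188,45))
for (u,v,z) in((290,92,30),(335,92,30),(296,207,8),(335,207,8)):print(wunproj(u,v,z))
E
```

```text
[[  0   0  32  35 953]
 [  8   9  14  15 167]] [[15.7 17.1]
 [14.3 16.2]]
rows width:
95 295 331
105 296 327
130 292 333
140 295 332
150 297 332
160 297 332
170 296 333
180 296 332
190 297 332
200 298 332
bore z30 [ 535.4 -241.3   30. ] z0 [ 535.5 -241.1    0. ] block [ 465.6 -227.4   45. ]
[ 564.1 -225.    30. ]
[ 553.7 -268.9   30. ]
[ 440.2 -198.2    8. ]
[ 429.5 -243.1    8. ]
```

```bash
python3 -m crank '0 0 0 -.007 .02 -.3 .45;0 0 0 -.007 .02 -.65 .45;0 0 0 -.007 .02 -.9 .45;0 0 0 -.007 .02 -.9 .45'
python3 -m crank '0 0 0 0 0 -.12 .45;0 0 0 0 0 -.22 .45;0 0 0 0 0 -.22 .45;0 0 0 0 0 -.22 0;0 0 0 0 0 -.22 0;0 0 0 0 0 -.22 0;0 0 0 0 0 -.22 0;0 0 0 0 0 -.22 0' 40
```

```text
time_s: 14.68
tool_pos: [459.0, -224.1, 67.4]
tool_rot: [[0.973, -0.231, -0.004], [-0.231, -0.973, 0.003], [-0.004, -0.002, -1.0]]
force: [0.7, 0.5, 0.7]
width: 0.447
finger_force: 0.0
time_s: 15.68
tool_pos: [460.0, -224.7, 36.5]
tool_rot: [[0.973, -0.232, 0.0], [-0.232, -0.973, -0.0], [0.0, 0.0, -1.0]]
force: [-1.4, -0.4, 5.2]
width: 0.143
finger_force: 40.0
```

```bash
python3 -m crank '0 0 0 0 0 .2 0;0 0 0 0 0 .5 0;0 0 0 0 0 .9 0;0 0 0 0 0 1 0;0 0 0 0 0 1 0;0 0 0 0 0 1 0'
python3 - <<'E'
from h import *
np.set_printoptions(precision=2,suppress=True)
o=telemetry.get_obs();print(o['tool_pos'],o['tool_rot'],o['force'],o['time_s'])
a=snap('wrist','w5');g=cv2.cvtColor(a,6)
cv2.imwrite('pics/w5c.png',cv2.resize(g[0:260,180:460],None,fx=2,fy=2))
z=o['tool_pos'][2]-6
R,t,f,cx,cy=wp();b=o['tool_pos']+np.array(o['tool_rot'])@[78,0,6];print('expect',wproj(b))
for r in nets.tip_of('wrist','plate')[:3]: print(r['p'],np.array(r['location']),wproj(r['location']))
E
```

```text
time_s: 16.42
tool_pos: [459.3, -224.3, 184.4]
tool_rot: [[0.973, -0.232, -0.003], [-0.232, -0.973, 0.002], [-0.003, -0.001, -1.0]]
force: [0.9, -1.1, -2.3]
width: 0.145
finger_force: 40.0
[ 459.26 -224.25  184.4 ] [[ 0.97 -0.23 -0.  ]
 [-0.23 -0.97  0.  ]
 [-0.   -0.   -1.  ]] [ 0.91 -1.07 -2.33] 16.425
expect (np.float64(317.20663330608505), np.float64(111.92219795786998))
0.98 [ 536.1 -245.5  144.4] (np.float64(321.61182951242404), np.float64(109.9111231536936))
```

View pics/w5c.png

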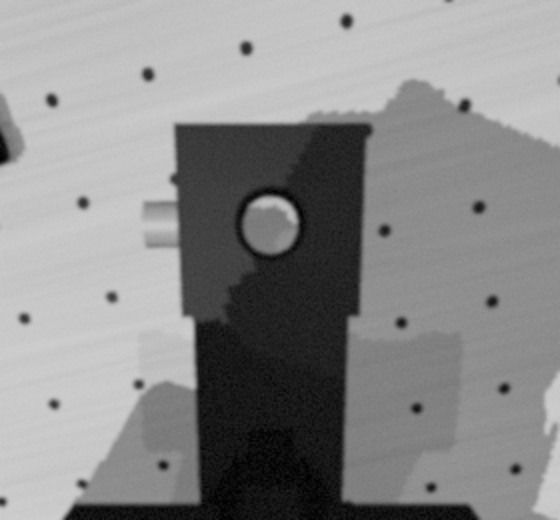

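```bash
python3 -m crank '0 0 .03 .01 .15 .02 0;0 0 .06 .02 .4 .04 0;0 0 .09 .03 .7 .04 0;0 0 .121 .04 .976 .04 0;0 0 .121 .04 .976 .04 0'
python3 -m crank '0 0 0 0 .3 0 0;0 0 0 0 .6 0 0;0 0 0 0 .8 0 0;0 0 0 0 .92 0 0;0 0 0 0 .976 0 0;0 0 0 0 .976 0 0;0 0 0 0 .976 0 0'
python3 - <<'E'
from h import *
np.set_printoptions(precision=2,suppress=True)
o=telemetry.get_obs();print(o['tool_pos'],o['tool_rot'],o['force'],o['time_s'],np.degrees(np.arctan2(o['tool_rot'][1][0],o['tool_rot'][0][0])))
a=snap('wrist','w6');g=cv2.cvtColor(a,6)
cv2.imwrite('pics/w6c.png',cv2.resize(g[60:200,240:400],None,fx=4,fy=4,interpolation=2))
print(wproj((542.6,80,112)))
E
```

```text
time_s: 17.15
tool_pos: [465.5, -76.1, 191.2]
tool_rot: [[0.989, 0.15, -0.002], [0.15, -0.989, 0.001], [-0.002, -0.001, -1.0]]
force: [0.7, -0.5, -2.3]
width: 0.146
finger_force: 40.0
time_s: 18.02
tool_pos: [466.0, 67.5, 192.0]
tool_rot: [[0.989, 0.145, -0.0], [0.145, -0.989, -0.0], [-0.0, 0.0, -1.0]]
force: [0.2, -0.5, -2.6]
width: 0.144
finger_force: 40.0
[465.98  67.46 192.  ] [[ 0.99  0.14 -0.  ]
 [ 0.14 -0.99 -0.  ]
 [-0.    0.   -1.  ]] [ 0.18 -0.55 -2.61] 18.025 8.33585496912675
(np.float64(314.3626445304465), np.float64(114.55724800611108))
```

View pics/w6c.png

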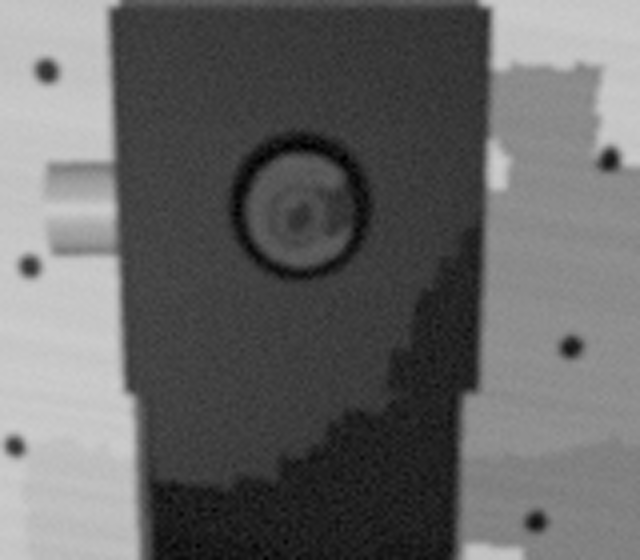

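```bash
python3 - <<'E'
from h import *
np.set_printoptions(precision=2,suppress=True)
b=wunproj(240+301/4,60+204/4,186);r=wunproj(240+298.5/4,60+214/4,112)
print(b,r,r-b)
R,t,*_=wp();print(t,R[:,2])
E
```

```text
[543.81  79.55 186.  ] [543.36  79.92 112.  ] [ -0.45   0.37 -74.  ]
[540.96  79.19 343.63] [-0.26 -0.04 -0.96]
```

```bash
python3 -m crank '0 0 0 -.003 .003 -.08 0;0 0 0 -.003 .003 -.18 0;0 0 0 -.003 .003 -.25 0;0 0 0 -.003 .003 -.25 0;0 0 0 -.003 .003 -.25 0'
python3 - <<'E'
from h import *
np.set_printoptions(precision=2,suppress=True)
o=telemetry.get_obs();print(o['tool_pos'],o['force'],o['time_s'])
z=o['tool_pos'][2]
a=snap('wrist','w7');g=cv2.cvtColor(a,6)
cv2.imwrite('pics/w7c.png',cv2.resize(g[80:140,280:350],None,fx=8,fy=8,interpolation=2))
print(wproj((543.4,79.9,112)),wunproj(315,111,z-6))
E
```

```text
time_s: 18.7
tool_pos: [465.7, 68.6, 154.9]
tool_rot: [[0.989, 0.146, 0.0], [0.146, -0.989, -0.0], [0.0, 0.0, -1.0]]
force: [-0.3, 0.5, -3.1]
width: 0.142
finger_force: 40.0
[465.65  68.58 154.88] [-0.35  0.45 -3.08] 18.7
(np.float64(316.6244168206075), np.float64(112.58154423744227)) [543.48  80.9  148.88]
```

View pics/w7c.png

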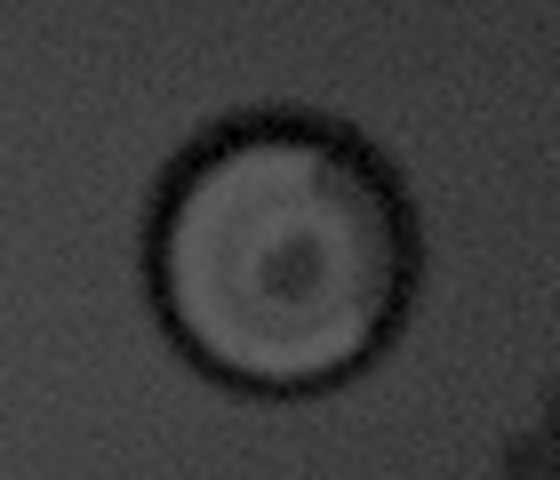

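```bash
python3 -m crank '0 0 0 -.001 -.004 -.06 0;0 0 0 -.001 -.004 -.12 0;0 0 0 -.001 -.004 -.18 0;0 0 0 -.001 -.004 -.24 0;0 0 0 -.001 -.004 -.3 0;0 0 0 -.001 -.004 -.3 0'
python3 - <<'E'
from h import *
o=telemetry.get_obs();print(o['force'],o['wrist_torque'],o['tool_pos'])
E
```

```text
time_s: 19.5
tool_pos: [465.0, 68.0, 109.0]
tool_rot: [[0.989, 0.146, -0.001], [0.146, -0.989, -0.0], [-0.001, -0.0, -1.0]]
force: [-0.1, -0.2, -2.3]
width: 0.148
finger_force: 40.0
[-0.13125911 -0.23497803 -2.25483267] [-0.07020425  0.27593076 -0.02875049] [465.01443943  68.00802636 108.97510861]
```

No contact force. Lower further; the seat is at TCP z ≈ 48.

```bash
python3 -m crank '0 0 0 0 0 -.07 0;0 0 0 0 0 -.14 0;0 0 0 0 0 -.21 0;0 0 0 0 0 -.28 0;0 0 0 0 0 -.34 0;0 0 0 0 0 -.38 0;0 0 0 0 0 -.38 0'
```

```text
time_s: 20.38
tool_pos: [465.2, 68.0, 52.3]
tool_rot: [[0.989, 0.146, -0.001], [0.146, -0.989, -0.0], [-0.001, -0.0, -1.0]]
force: [-0.5, 0.4, -3.0]
width: 0.141
finger_force: 40.0
```

```bash
python3 -m crank '0 0 0 0 0 -.012 0;0 0 0 0 0 -.022 0;0 0 0 0 0 -.03 0;0 0 0 0 0 -.03 0'
```

```text
time_s: 20.88
tool_pos: [465.4, 68.0, 48.5]
tool_rot: [[0.989, 0.146, 0.001], [0.146, -0.989, -0.0], [0.001, 0.0, -1.0]]
force: [-1.6, 0.2, 3.3]
width: 0.143
finger_force: 40.0
```

```bash
python3 -m crank '0 0 0 0 0 0 .4;0 0 0 0 0 0 .4;0 0 0 0 0 0 .4;0 0 0 0 0 .2 .4;0 0 0 0 0 .5 .4;0 0 0 0 0 .8 .4;0 0 0 0 0 1 .4;0 0 0 0 0 1 .4'
python3 - <<'E'
from h import *
np.set_printoptions(precision=1,suppress=True)
snap('wrist','w8');print(telemetry.get_obs()['tool_pos'])
for n in('plate','grip_block'):
    for r in nets.tip_of('wrist',n)[:3]: print(n,round(r['p'],2),np.array(r['location']))
E
python3 -m crank '0 0 .05 0 0 .3 .4;0 0 .1 .1 0 .45 .4;0 0 .16 .3 0 .45 .4;0 0 .22 .6 -.07 .45 .4;0 0 .28 .9 -.14 .45 .4;0 0 .34 1 -.2 .45 .4;0 0 .4 1 -.2 .45 .4;0 0 .46 1 -.2 .45 .4;0 0 .5 1 -.2 .45 .4;0 0 .5 1 -.2 .45 .4'
python3 - <<'E'
from h import *
np.set_printoptions(precision=1,suppress=True)
o=telemetry.get_obs();print(o['tool_pos'],o['tool_rot'],o['time_s'])
for c in('wrist','top'):
  snap(c,'x9'+c)
  for n in('crank_pin','pawl_tab','plate'):
    for r in nets.tip_of(c,n)[:2]: print(c,n,round(r['p'],2),np.array(r['location']))
E
```

```text
time_s: 21.88
tool_pos: [466.0, 68.1, 200.0]
tool_rot: [[0.989, 0.146, 0.004], [0.146, -0.989, -0.0], [0.004, 0.001, -1.0]]
force: [-0.6, -0.9, -0.8]
width: 0.397
finger_force: 0.0
[465.4  68.  198.6]
plate 0.73 [ 305.1 -251.4   -1.6]
plate 0.67 [539.1  77.8   8.2]
grip_block 0.89 [ 349.5 -192.4   34. ]
grip_block 0.77 [466.8  64.1  43.9]
time_s: 23.28
tool_pos: [615.2, 38.0, 264.1]
tool_rot: [[-0.145, 0.989, -0.002], [0.989, 0.145, 0.0], [0.0, -0.002, -1.0]]
force: [0.7, -0.6, 0.8]
width: 0.4
finger_force: 0.0
[615.2  38.  264.1] [[-0.1  1.  -0. ]
 [ 1.   0.1  0. ]
 [ 0.  -0.  -1. ]] 23.275
wrist crank_pin 0.66 [637.2  33.7 159.5]
wrist pawl_tab 0.87 [626.2 169.6 177.8]
wrist plate 0.73 [637.   33.9 158.9]
wrist plate 0.68 [541.4  76.4   8.9]
top pawl_tab 0.68 [626.9 169.9 176.7]
top plate 0.81 [ 301.7 -247.8   -1.6]
```

```bash
python3 -m crank '0 0 0 .143 -.01 0 .4;0 0 0 .143 -.01 -.3 .4;0 0 0 .143 -.01 -.69 .4;0 0 0 .143 -.01 -.69 .4'
python3 -m crank '0 0 0 0 0 0 0;0 0 0 0 0 0 0;0 0 0 0 0 0 0;0 0 0 0 0 0 0' 15
```

```text
time_s: 24.18
tool_pos: [635.1, 36.5, 158.9]
tool_rot: [[-0.145, 0.989, -0.007], [0.989, 0.145, 0.0], [0.001, -0.007, -1.0]]
force: [0.6, -0.8, 0.3]
width: 0.399
finger_force: 0.0
time_s: 24.68
tool_pos: [637.3, 36.5, 163.9]
tool_rot: [[-0.146, 0.989, 0.003], [0.989, 0.146, -0.0], [-0.001, 0.002, -1.0]]
force: [-1.0, -0.6, 7.5]
width: 0.148
finger_force: 15.0
```

```bash
python3 -m crank '0 0 0 -.058 .006 0 0;0 0 0 -.105 .017 0 0;0 0 0 -.15 .034 0 0;0 0 0 -.193 .057 0 0;0 0 0 -.232 .085 0 0;0 0 0 -.268 .117 0 0;0 0 0 -.299 .154 0 0;0 0 0 -.326 .194 0 0;0 0 0 -.347 .237 0 0;0 0 0 -.363 .283 0 0;0 0 0 -.373 .33 0 0;0 0 0 -.375 .345 0 0'
```

```text
time_s: 26.18
tool_pos: [578.9, 88.3, 163.0]
tool_rot: [[-0.146, 0.989, -0.003], [0.989, 0.146, -0.001], [-0.0, -0.003, -1.0]]
force: [-9.7, -4.6, 12.0]
width: 0.146
finger_force: 15.0
```

```bash
python3 -m crank '0 0 0 -.001 .01 0 0;0 0 0 -.001 .02 0 0;0 0 0 -.001 .02 0 0'
```

```text
time_s: 26.55
tool_pos: [578.4, 91.2, 163.0]
tool_rot: [[-0.146, 0.989, -0.004], [0.989, 0.146, -0.001], [0.0, -0.004, -1.0]]
force: [-12.1, -3.5, 13.5]
width: 0.146
finger_force: 15.0
```

```bash
python3 -m crank '0 0 0 0 0 0 .4;0 0 0 0 0 0 .4;0 0 0 0 0 .3 .4;0 0 0 0 0 .6 .4;0 0 0 0 0 .6 .4'
python3 - <<'E'
from h import *
np.set_printoptions(precision=1,suppress=True)
o=telemetry.get_obs();print(o['tool_pos'],o['force'])
for c in('wrist','wrist','scene','top'):
  snap(c,'x10'+c)
  for n in('crank_pin','pawl_tab'):
    for r in nets.tip_of(c,n)[:1]: print(c,n,round(r['p'],2),np.array(r['location']))
# compare wheel picture with start: w2 vs now, pin blob
E
```

```text
time_s: 27.18
tool_pos: [581.5, 91.5, 255.3]
tool_rot: [[-0.146, 0.989, 0.006], [0.989, 0.146, 0.0], [-0.0, 0.006, -1.0]]
force: [0.1, 0.0, 0.1]
width: 0.398
finger_force: 0.0
[581.5  91.5 255.3] [0.1 0.  0.1]
wrist crank_pin 0.7 [577.7  80.8 159.2]
wrist pawl_tab 0.7 [624.5 174.5 180.5]
wrist crank_pin 0.86 [578.8  81.5 159.3]
wrist pawl_tab 0.94 [625.2 170.  178.7]
scene crank_pin 0.89 [581.2  83.3 161.1]
scene pawl_tab 0.64 [624.3 168.1 181.2]
```

```bash
python3 -m crank '0 0 0 .01 -.21 0 0;0 0 0 .01 -.21 0 0;0 0 0 .01 -.21 0 0;0 0 0 .01 -.21 -.3 0;0 0 0 .01 -.21 -.63 0;0 0 0 .01 -.21 -.63 0;0 0 0 .005 -.18 -.63 0;0 0 0 .002 -.16 -.63 0;0 0 0 .002 -.16 -.63 0'
python3 -m crank '0 0 0 -.001 .007 0 0;0 0 0 -.002 .014 0 0;0 0 0 -.002 .014 0 0'
```

```text
time_s: 28.9
tool_pos: [581.6, 66.9, 159.7]
tool_rot: [[-0.146, 0.989, 0.004], [0.989, 0.146, -0.001], [-0.002, 0.003, -1.0]]
force: [0.4, -6.9, 0.6]
width: 0.007
finger_force: 3.0
time_s: 29.28
tool_pos: [581.6, 67.3, 159.7]
tool_rot: [[-0.146, 0.989, 0.004], [0.989, 0.146, -0.004], [-0.004, 0.003, -1.0]]
force: [1.1, -18.4, 0.0]
width: 0.001
finger_force: 8.7
```

```bash
python3 -m crank '0 0 0 .005 -.03 0 0;0 0 0 .01 -.08 0 .1;0 0 0 .01 -.08 .35 .4;0 0 0 .01 -.08 .63 .4;0 0 0 .15 .3 .63 .4;0 0 0 .287 .68 .63 .4;0 0 0 .287 .68 .63 .4;0 0 0 .287 .68 .4 .4;0 0 0 .287 .68 .13 .4;0 0 0 .287 .68 .13 .4;0 0 0 .287 .68 .13 .4'
python3 -m crank '0 0 0 0 0 0 0;0 0 0 0 0 0 0;0 0 0 0 0 0 0;0 0 0 0 0 0 0' 12
```

```text
time_s: 30.65
tool_pos: [624.0, 171.0, 178.9]
tool_rot: [[-0.145, 0.989, 0.002], [0.989, 0.145, 0.0], [0.0, 0.002, -1.0]]
force: [-0.1, 0.6, 0.7]
width: 0.4
finger_force: 0.0
time_s: 31.15
tool_pos: [624.8, 171.6, 177.9]
tool_rot: [[-0.146, 0.989, 0.004], [0.989, 0.146, 0.001], [0.0, 0.004, -1.0]]
force: [6.8, 1.6, -1.1]
width: 0.105
finger_force: 12.0
```

```bash
python3 -m crank '0 0 0 .008 -.031 -.006 0;0 0 0 .012 -.063 -.015 0;0 0 0 .017 -.092 -.028 0;0 0 0 .021 -.121 -.043 0;0 0 0 .025 -.147 -.061 0;0 0 0 .028 -.172 -.082 0;0 0 0 .028 -.172 -.082 0'
python3 -m crank '0 0 0 .002 -.008 -.01 0;0 0 0 .003 -.016 -.02 0;0 0 0 .003 -.016 -.02 0'
```

```text
time_s: 32.02
tool_pos: [628.7, 145.5, 165.4]
tool_rot: [[-0.146, 0.989, 0.003], [0.989, 0.146, 0.0], [-0.0, 0.003, -1.0]]
force: [4.8, 1.0, 0.9]
width: 0.103
finger_force: 12.2
time_s: 32.4
tool_pos: [629.0, 143.9, 163.6]
tool_rot: [[-0.146, 0.989, 0.004], [0.989, 0.146, 0.002], [0.001, 0.004, -1.0]]
force: [1.6, 5.6, 12.1]
width: 0.103
finger_force: 16.8
```

```bash
python3 -m crank '0 0 0 0 -.01 -.01 0;0 0 0 0 -.013 -.013 0;0 0 0 0 -.013 -.013 0' 20
python3 -m crank '0 0 0 0 0 .005 .4;0 0 0 0 0 .01 .4;0 0 0 0 0 .3 .4;0 0 0 0 0 .6 .4;0 0 0 -.43 -.1 .9 .4;0 0 0 -.43 -.1 .9 .4;0 0 0 -.43 -.1 .9 .4'
python3 - <<'E'
from h import *
np.set_printoptions(precision=1,suppress=True)
o=telemetry.get_obs();print(o['tool_pos'],o['force'],o['time_s'])
for c in('wrist','scene','top'):
  a=snap(c,'x11'+c)
  for n in('crank_pin','pawl_tab','plate','grip_block'):
    for r in nets.tip_of(c,n)[:2]: print(c,n,round(r['p'],2),np.array(r['location']))
# start-vs-now pawl/keeper comparison in fixed cameras
for c,box in(('top',(150,190,250,330)),('scene',(175,250,310,390))):
  A,B=[cv2.cvtColor(cv2.imread(f'pics/{n}.png'),6).astype(int)[box[0]:box[1],box[2]:box[3]] for n in(c+'1','x11'+c)]
  d=abs(A-B)>40; ys,xs=np.where(d); print(c,d.sum(),(xs.min()+box[2],xs.max()+box[2],ys.min()+box[0],ys.max()+box[0]) if d.any() else '')
E
```

```text
time_s: 32.78
tool_pos: [629.1, 143.5, 163.2]
tool_rot: [[-0.146, 0.989, 0.005], [0.989, 0.146, 0.004], [0.003, 0.006, -1.0]]
force: [-1.7, 13.5, 23.2]
width: 0.105
finger_force: 27.5
time_s: 33.65
tool_pos: [563.4, 126.0, 295.3]
tool_rot: [[-0.146, 0.989, 0.001], [0.989, 0.146, -0.0], [-0.0, 0.001, -1.0]]
force: [-0.0, -0.1, -0.8]
width: 0.401
finger_force: 0.0
[563.4 126.  295.3] [-0.  -0.1 -0.8] 33.65
wrist crank_pin 0.58 [580.7  81.2 160.4]
wrist pawl_tab 0.79 [625.7 146.5 167.8]
wrist plate 0.58 [541.9  77.6  10.1]
wrist grip_block 0.86 [465.9  65.3  44.8]
wrist grip_block 0.42 [ 347.8 -192.7   35.7]
scene crank_pin 0.69 [581.   86.7 159.8]
scene pawl_tab 0.75 [625.7 140.2 171.9]
scene plate 0.64 [ 301.8 -250.    -5.4]
scene plate 0.41 [542.   77.2  13.1]
scene grip_block 0.61 [ 351.9 -185.7   36. ]
top crank_pin 0.75 [574.5  84.9 155.5]
top plate 0.66 [ 302.5 -248.9    0.8]
top plate 0.55 [543.1  78.6   8.8]
top grip_block 0.98 [ 349.7 -191.2   33.5]
top grip_block 0.73 [463.6  67.8  43.8]
top 1273 (np.int64(250), np.int64(318), np.int64(150), np.int64(189))
scene 1636 (np.int64(310), np.int64(389), np.int64(175), np.int64(249))
```

```bash
python3 -m crank '0 0 0 .008 .018 .389 .4;0 0 0 .008 .018 .389 .4;0 0 0 .008 .018 .389 1;0 0 0 .008 .018 .389 1'
python3 - <<'E'
from h import *
np.set_printoptions(precision=2,suppress=True)
o=telemetry.get_obs();print(o['tool_pos'],o['time_s'])
B=cv2.cvtColor(snap('wrist','w12'),6);A=cv2.cvtColor(cv2.imread('pics/w1.png'),6)
def m(n,u0,u1,v0,v1):
    r=cv2.matchTemplate(B[v0-10:v1+10,u0-10:u1+10],A[v0:v1,u0:u1],cv2.TM_CCOEFF_NORMED);_,q,_,l=cv2.minMaxLoc(r);print(n,round(q,3),l[0]-10,l[1]-10)
m('bracket',340,375,122,165);m('tab',364,384,160,193);m('pin',314,332,208,236);m('wheel',340,402,185,250);m('base left',224,245,160,225);m('pawl',352,384,140,195)
E
```

```text
time_s: 34.9
tool_pos: [564.4, 128.9, 352.3]
tool_rot: [[-0.146, 0.989, -0.002], [0.989, 0.146, -0.0], [0.0, -0.002, -1.0]]
force: [0.5, -0.6, 0.5]
width: 0.555
finger_force: 0.0
[564.44 128.86 352.29] 34.9
bracket 0.988 0 -1
tab 0.987 0 -1
pin 0.982 0 -1
wheel 0.665 0 -1
base left 0.952 0 -1
pawl 0.987 0 -1
```

```bash
python3 -c "
from station import ctrl; print(ctrl.finish_job())"
```

```text
the job is handed in; nothing more can be done
None
```

The job is handed in at about 35 s: the plate is seated flush on the rod, the keeper is back at its forward stop and the pawl is fully down between the teeth, though I viewed 12 pictures, two over the limit of 10, and have no verdict from the judge.

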